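# Set the clamp to a running fit on a printing block

## Task

Slide the loose printing block lengthwise, flat on the table, fully home into the slot of the bench clamp; then screw the black knurled cap down (clockwise from above) until it bottoms out, and back it off a quarter turn so that the block can still be shifted. Finish while still holding the cap between the fingers at that setting: do not let go. Leave the two paint jars and the binder clip where they are.

Things in the scene. Friction and masses are not known exactly. Their poses are not given: they have to be found in the camera images.
- block: Loose flat printing block, wood with a thin grey lino top, 50 (its x) x 150 (its y) x 14 mm (z), about 90 g, lying flat on the table. Origin: centre of its underside. Either end may lead. Grip it across its 50 mm width, 25 to 50 mm behind its centre as seen from the clamp, so that the fingers stay out of the clamp.
- clamp: Aluminium bench clamp fixed to the table, a bridge over it; its slot runs along its y and opens to its +y (see slot_mouth). Origin: on the table under the cap's axis. Outer size 84.5 mm (x), y = -38 to +30 mm, top face at 26.5 mm; 5 mm high feet reach to x = +/-64 mm. A collar 26 mm wide, 14 mm high on top carries the cap. Block fully home: block's origin at clamp x = 0, y = +45 mm.
- slot_mouth (a point): Point on the table amid the slot's mouth, at clamp y = +30 mm; axes as the clamp's. The slot is 52.5 mm wide, 17 mm high, the table is its floor, its closed end is at clamp y = -30 mm (60 mm deep: 90 mm of the block stick out when home). Flared lead-ins, 15 mm high, reach out to clamp y = +52 mm, x = +/-42 mm.
- cap_mid (a point): Point on the axis, at half height, of the black knurled screw cap: an upright round cylinder, 40 mm across, 24 mm high, on top of the clamp, already started on its thread. Bottomed out, this point is 52.5 mm above the table (cap from 40.5 to 64.5 mm); it rises 6 mm per turn unscrewed. Grip it from above with the fingertips clear of the clamp's top face at 26.5 mm.
- cap (a joint): Turn of the cap on its thread, rad: 0 = bottomed out (a hard stop), growing as it is unscrewed (anticlockwise from above), 4.5 at most. It starts between 2.1 and 3.4 and stays where it is left; turning it takes about 0.05 N m.
- jar_blue: Bystander: closed paint jar with black lid, 42 mm across, 52 mm high, beyond the work. Origin: centre of its underside.
- jar_white: Bystander: closed paint jar with black lid, 42 mm across, 52 mm high, beyond the work. Origin: centre of its underside.
- clip: Bystander: dark steel binder clip, 40 x 50 x 25 mm with 32 mm wire handles, beyond the work. Origin: centre of its underside.
Mind the look-alikes: they are no part of the job. Several things look just like the block: the one meant starts nearest to the robot's base. There is more than one size of the clamp; the one meant has the size given above.

How it is judged (in metres and radians):
On the way, in this order (a step that is already met when the one before it is completed fails the run):
1. the block lies flat, fully home in the clamp's slot (y of block in the frame of clamp between 0.04 and 0.049 m and x of block in the frame of clamp between -0.004 and 0.004 m and z of block in the frame of clamp below 0.006 m and angle between the y axis of block and the y axis of clamp, either way round below 0.07 rad), for 0.2 s.
2. with the block home, the cap is screwed down until it bottoms out (all of step 1 and value of joint cap below 0.08 rad), for 0.1 s.
At the end, for the whole second after the job is handed in: The block lies flat and fully home in the slot (within 4 mm of the closed end); after bottoming out (within 0.08 rad) the cap stands a quarter turn unscrewed (1.57 rad, give or take 0.35) and at rest, and the fingers still hold it: more than 2 N on it, TCP within 20 mm of its axis (all of step 1 and value of joint cap between 1.22 and 1.92 rad and velocity of joint cap between -0.1 and 0.1 rad/s and contact force between the fingers and cap above 2 N and horizontal distance between the grasp point and cap_mid below 0.02 m); the arm keeps its last pose, push and grip.
It fails at once if a paint jar or the binder clip is moved more than 30 mm (distance of any of jar_blue, jar_white, clip from where it was at the start of the episode above 0.03 m).
It also fails if it takes over 67 s, if anything falls off the work surface, if the arm or the gripper's body presses on something with over 40 N, if the wrist force passes 120 N, or if a joint passes its speed limit or range.

## Robot

A 6-joint arm with a two-finger parallel gripper is mounted at the origin on the work surface. World frame = base frame: x ahead of the robot, y to its left, z up, the work surface at z = 0. Lengths are in m, angles in degrees, forces in N, time in s.
With the tool pointing down it reaches from about 0.35 to 0.875 m from the base axis. Payload 4.2 kg.
Tool frame: the origin (TCP) lies between the finger pads, 19 mm behind the fingertips; this is the grasp point; z points along the fingers, y is the line along which they close (so a half turn about z gives the same grasp; the last joint's range is limited). The gripper opens to 87 mm and grips with 3 to 60 N. Pads are 19 mm wide; open, the fingers measure 117 mm over their backs; the gripper's body (75 mm by 190 mm) begins 51 mm behind the grasp point.
Start: joints at [-49.412, 22.042, 0.453, 0, -68.411, -14.817], TCP at [0.272, -0.563, 0.241] pointing down, gripper open.
Joint ranges: [-179.83, 179.83], [-69.29, 118.12], [-61.27, 80.66], [-181.25, 117.63], [-171.15, -9.14], [-177.46, 177.46]. Speed limits (degrees/s): [159.86, 159.86, 180, 180, 180, 180].

## Interface

Orientations are given as a 3x3 rotation matrix whose columns are the frame's x, y, z axes.
In Python, from station import r gives the robot as it stands.
- The arm moves only by the tool servo_tool, never from a script. Its argument "targets" is a list of rows, each a list of 5 numbers: the shift along the world's x, y, z in units of 30 mm (1.0 is 30 mm), then the turn about the world's z in rad, then the finger opening in mm, from 0 to 87. In form: [[x, y, z, turn, gripper], ...]. A call has exactly 5 rows; each row is the pose to reach, as a shift and turn from the pose commanded when the call began; what a row does not reach only later rows make up. A row lasts 1/12 s, in which the tool goes at most 41.7 mm and 7.16 degrees, less where a joint would pass 70% of its speed; a pose out of reach is approached as far as the arm can. A call with a gripper value outside its range is refused whole. The fingers move at their own pace and stop on an object; the grip force is fixed at half the most. Time passes only in rows, so rows that repeat a pose let the fingers close, or fill a call up. It gives the time, the measured TCP pose, the force, the opening and the grip force at its end, in the units of the state.
- r.sense(): the state, without advancing time (a new reading comes with each control period).
- r.capture(name): name is "side" or "top"; returns a dict with "pixels" (400x640x3 uint8, red, green, blue), "fx", "fy", "cx", "cy" (pixels), "world_from_camera" (4x4, takes a point from camera to world coordinates). Camera axes: x right, y down, z forward; pixel columns grow to the right and rows downward; lengths in m; the calibration is good to about 2 mm. A picture is of the moment at which its call begins. There is no depth.
- r.finish_job(): hands the job in; it is judged then, once.
The state is a dict: "time_s": time; "joints": joint angles; "joint_velocities": joint speeds; "effort": joint torques, N m; "tcp_pos": TCP position; "ee_rot": TCP orientation; "wrist_force": force on the tool from outside, world axes, zero at the start; "moment": the same for the moment, N m; "gripper_width": opening from 0.0 (shut) to 1.0 (fully open); "gripper_force": force on a finger pad.
Only numpy, scipy, OpenCV 4.12 (cv2) and the standard library are available. Lean on these libraries where they do the work, as an engineer would, in place of code of your own. Each camera call takes 0.05 s, during which the arm holds its last target. There are 200 camera calls.

## Working session

There is one attempt and no reset: what is moved stays moved. The work goes in short steps, Python scripts to look and compute and a tool call to move; the robot and the scene stay as the last step left them, time stands still between calls to the robot, and variables do not carry over. Pictures are saved under pics/ and viewed, at most 10 in all, crops included, and the job is handed in when it is done.

Besides the shell and the picture viewer there is one more tool, called after "Request:" in YAML: its name, and indented under it one key for each argument. servo_tool: Moves the arm, as the interface text tells. Its arguments: {"type":"object","properties":{"targets":{"type":"array","items":{"type":"array","items":{"type":"number"}}}},"required":["targets"]}

```bash
mkdir -p pics; cat > h.py <<'E'
import numpy as np, cv2
from station import r
def snap(cam,name):
    c=r.capture(cam); np.savez('pics/'+name+'.npz',**c)
    cv2.imwrite('pics/'+name+'.png',c['pixels'][:,:,::-1]); return c
def load(name): return dict(np.load('pics/'+name+'.npz'))
def ray(c,uv,z):
    T=c['world_from_camera']; d=T[:3,:3]@np.array([(uv[0]-c['cx'])/c['fx'],(uv[1]-c['cy'])/c['fy'],1])
    o=T[:3,3]; return o+d*(z-o[2])/d[2]
def proj(c,p):
    T=c['world_from_camera']; q=T[:3,:3].T@(np.array(p)-T[:3,3]); return [c['fx']*q[0]/q[2]+c['cx'],c['fy']*q[1]/q[2]+c['cy']]
E
python3 - <<'E'
from h import *
for n in('top','side'):
    c=snap(n,n+'0'); print(c['fx'],c['world_from_camera'].round(3))
s=r.sense(); print(s['time_s'],s['tcp_pos'],s['ee_rot'],s['gripper_width'])
E
```

```text
407.7035705114893 [[ 0.028 -0.992  0.121  0.43 ]
 [-0.999 -0.031 -0.023  0.124]
 [ 0.027 -0.12  -0.992  1.169]
 [ 0.     0.     0.     1.   ]]
378.3629047810931 [[ 0.968 -0.204  0.146  0.428]
 [-0.25  -0.749  0.614 -0.376]
 [-0.016 -0.631 -0.776  0.697]
 [ 0.     0.     0.     1.   ]]
0.1 [ 0.27153258 -0.56237813  0.24026995] [[-9.00616352e-01 -4.34613944e-01 -9.52125322e-04]
 [-4.34614973e-01  9.00614714e-01  1.72091666e-03]
 [ 1.09563696e-04  1.96369361e-03 -9.99998066e-01]] 0.9984069761941968
```

View pics/top0.png

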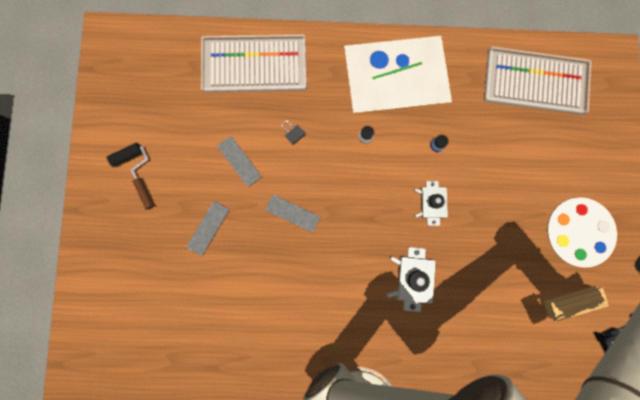

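View pics/side0.png

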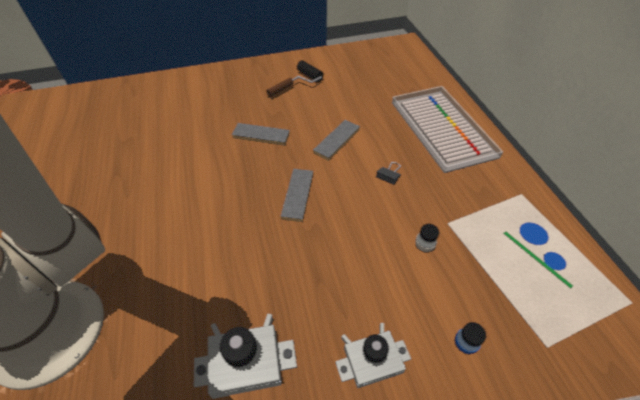

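```bash
python3 - <<'E'
from h import *
c=load('top0'); s=load('side0')
for uv in((239,161),(208,229),(292,213)): p=ray(c,uv,.014); print(uv,p.round(3),np.hypot(*p[:2]).round(3))
# lino segmentation
def boxes(c,lo):
    im=c['pixels'].astype(int); hsv=cv2.cvtColor(c['pixels'],cv2.COLOR_RGB2HSV)
    m=((hsv[...,1]<60)&(hsv[...,2]>60)&(hsv[...,2]<170)).astype(np.uint8)
    n,l,st,ce=cv2.connectedComponentsWithStats(m)
    for i in range(1,n):
        if 350<st[i,4]<2500:
            v,u=np.where(l==i); P=np.array([ray(c,(a,b),.014)[:2] for a,b in zip(u,v)])*1000
            print(ce[i].round(1),st[i,4],cv2.minAreaRect(P.astype(np.float32)),P.mean(0).round(1))
boxes(c,0);print();boxes(s,0)
a=cv2.resize(c['pixels'][170:240,250:460,::-1],None,fx=3.8,fy=3.8,interpolation=cv2.INTER_CUBIC)
b=cv2.resize(s['pixels'][310:390,325:425,::-1],None,fx=3.8,fy=3.8,interpolation=cv2.INTER_CUBIC)
o=np.zeros((a.shape[0]+b.shape[0],a.shape[1],3),np.uint8);o[:a.shape[0]]=a;o[a.shape[0]:,:b.shape[1]]=b
cv2.imwrite('pics/crop1.png',o)
E
```

```text
(239, 161) [0.673 0.356 0.014] 0.762
(208, 229) [0.476 0.432 0.014] 0.643
(292, 213) [0.528 0.199 0.014] 0.564
[239.  160.9] 840 ((673.5855102539062, 356.461669921875), (148.05859375, 47.742733001708984), 38.790252685546875) [673.4 356.4]
[292.4 213.1] 866 ((527.8300170898438, 197.40286254882812), (145.25538635253906, 47.66873550415039), 66.20555114746094) [527.8 197.6]
[207.4 228.1] 912 ((479.1292724609375, 433.8583984375), (48.437232971191406, 148.1406707763672), 62.576053619384766) [478.6 434. ]
[405.6 298.2] 376 ((306.655517578125, -129.2492218017578), (106.06425476074219, 67.1049575805664), 52.70756912231445) [ 299.6 -126.2]
[622.5 353.3] 1934 ((185.17706298828125, -715.737060546875), (131.9327850341797, 227.21255493164062), 86.26573181152344) [ 164.5 -733.8]
[370.7 389.3] 1935 ((76.18294525146484, -51.47100830078125), (90.6754150390625, 399.11578369140625), 1.0557663440704346) [ 55.6 -32.4]
[602.2 391.2] 763 ((67.44203186035156, -685.7921752929688), (49.821109771728516, 173.67965698242188), 1.0557668209075928) [  62.7 -670.8]

[365.5  35.9] 509 ((929.4271240234375, 846.1061401367188), (306.28607177734375, 43.12678527832031), 0.08745785802602768) [928.  845.8]
[336.  138.5] 692 ((672.8675537109375, 355.48382568359375), (149.3213348388672, 50.12089538574219), 39.004425048828125) [669.9 353.2]
[260.8 132.3] 665 ((477.91064453125, 431.93951416015625), (51.64751434326172, 148.54995727539062), 62.384674072265625) [478.6 431.5]
[297. 194.] 1011 ((526.6338500976562, 196.28619384765625), (149.49847412109375, 50.33956527709961), 66.31297302246094) [525.5 192.3]
[233.9 365.3] 1775 ((353.43377685546875, -138.8148193359375), (125.74092102050781, 173.20877075195312), 86.3483657836914) [ 333.7 -154.4]
```

View pics/crop1.png

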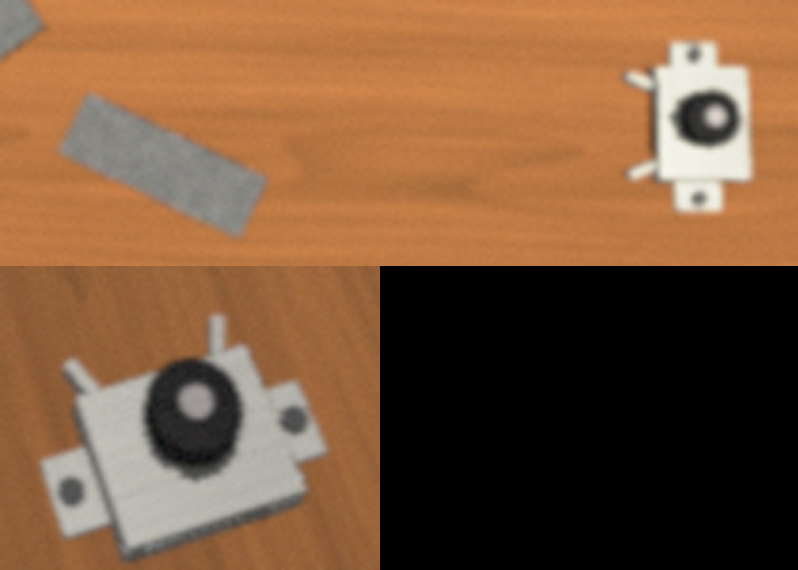

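```bash
python3 - <<'E'
from h import *
from scipy.optimize import least_squares
t=load('top0'); s=load('side0')
T=lambda x,y:(250+(x+.5)/3.8-.5,170+(y+.5)/3.8-.5)
S=lambda x,y:(325+(x+.5)/3.8-.5,310+(y-266+.5)/3.8-.5)
Z=.0265;X=.04225
# clamp +x ~ world +x (image up in top)
C=[(t,T(656,68),(X,.03,Z)),(t,T(748,66),(X,-.038,Z)),(t,T(752,180),(-X,-.038,Z)),(t,T(656,182),(-X,.03,Z)),
   (s,S(78,398),(-X,.03,Z)),(s,S(242,345),(X,.03,Z)),(s,S(304,485),(X,-.038,Z)),(s,S(124,548),(-X,-.038,Z))]
def w(p,q): a=p[2];return [p[0]+np.cos(a)*q[0]-np.sin(a)*q[1],p[1]+np.sin(a)*q[0]+np.cos(a)*q[1],q[2]]
for cs in(C[:4],C[4:],C):
    f=lambda p:np.ravel([np.subtract(proj(c,w(p,q)),uv) for c,uv,q in cs])
    o=least_squares(f,[.55,-.22,0]); print(o.x.round(4),np.degrees(o.x[2]).round(2),o.fun.round(1)); 
p=o.x
for h in(.0725,.0745,.0765):print('cap top centre',h,ray(t,T(709,116),h)[:2].round(4),ray(s,S(194,402),h)[:2].round(4),w(p,(0,0,0)))
print('home',w(p,(0,.045,0)),'mouth',w(p,(0,.03,0)))
for c,uv,n in((t,(367,134),'jw'),(t,(439,143),'jb'),(t,(293,134),'clip')):print(n,ray(c,uv,.03).round(3))
E
```

```text
[ 0.5698 -0.2012  0.0289] 1.66 [ 0.1 -0.1 -0.5  0.5 -0.5  0.1  0.9 -0.5]
[ 0.5688 -0.2009  0.0391] 2.24 [-1.4 -0.7  0.2 -0.8  0.6  0.9  0.5  0.3]
[ 0.5691 -0.201   0.0364] 2.09 [-0.1  0.3 -0.7  0.7 -0.5  0.2  0.9 -0.2 -1.2 -0.7  0.4 -0.8  0.7  1.
  0.6  0.3]
cap top centre 0.0725 [ 0.57   -0.1963] [ 0.5678 -0.2023] [np.float64(0.5690845933230197), np.float64(-0.2009582564398326), 0]
cap top centre 0.0745 [ 0.5698 -0.1957] [ 0.5674 -0.2028] [np.float64(0.5690845933230197), np.float64(-0.2009582564398326), 0]
cap top centre 0.0765 [ 0.5695 -0.1951] [ 0.5669 -0.2034] [np.float64(0.5690845933230197), np.float64(-0.2009582564398326), 0]
home [np.float64(0.5674456855663172), np.float64(-0.1559881109946039), 0] mouth [np.float64(0.5679919881518848), np.float64(-0.1709781594763468), 0]
jw [ 0.761 -0.009  0.03 ]
jb [ 0.742 -0.218  0.03 ]
clip [0.754 0.204 0.03 ]
```

Request:
servo_tool:
  targets:
    - [0.45,1.3,0,0.05,87]
    - [0.9,2.6,0,0.1,87]
    - [1.35,3.9,0,0.15,87]
    - [1.8,5.2,0,0.2,87]
    - [2.25,6.5,0,0.25,87]

```text
time_s: 0.52
tcp_pos: [0.3391, -0.3659, 0.2407]
ee_rot: [[-0.764, -0.645, -0.001], [-0.645, 0.764, 0.001], [0.0, 0.001, -1.0]]
wrist_force: [1.2, -0.1, 1.1]
gripper_width: 1.002
gripper_force: 0.0
```

Request:
servo_tool:
  targets:
    - [0.45,1.3,0,0.05,87]
    - [0.9,2.6,0,0.1,87]
    - [1.35,3.9,0,0.15,87]
    - [1.8,5.2,0,0.2,87]
    - [2.25,6.5,0,0.25,87]

```text
time_s: 0.93
tcp_pos: [0.4066, -0.1708, 0.2412]
ee_rot: [[-0.58, -0.815, -0.0], [-0.815, 0.58, 0.0], [-0.0, 0.0, -1.0]]
wrist_force: [1.4, 0.1, 0.0]
gripper_width: 1.001
gripper_force: 0.0
```

Request:
servo_tool:
  targets:
    - [0.45,1.3,0,0.05,87]
    - [0.9,2.6,0,0.1,87]
    - [1.35,3.9,0,0.15,87]
    - [1.8,5.2,0,0.2,87]
    - [2.25,6.5,0,0.2,87]

```text
time_s: 1.35
tcp_pos: [0.4741, 0.0243, 0.2412]
ee_rot: [[-0.407, -0.914, -0.0], [-0.914, 0.407, 0.0], [-0.0, 0.0, -1.0]]
wrist_force: [0.3, -0.7, -0.8]
gripper_width: 0.997
gripper_force: 0.0
```

Request:
servo_tool:
  targets:
    - [0.45,1.3,0,0,87]
    - [0.9,2.6,0,0,87]
    - [1.35,3.9,0,0,87]
    - [1.8,5.2,0,0,87]
    - [2.25,6.5,0,0,87]

```text
time_s: 1.77
tcp_pos: [0.5417, 0.2192, 0.2409]
ee_rot: [[-0.408, -0.913, -0.001], [-0.913, 0.408, -0.0], [0.001, 0.001, -1.0]]
wrist_force: [0.9, -0.7, 0.6]
gripper_width: 0.998
gripper_force: 0.0
```

Request:
servo_tool:
  targets:
    - [0.02,0.25,-1.2,0,87]
    - [0.05,0.5,-2.4,0,87]
    - [0.05,0.5,-3.6,0,87]
    - [0.05,0.5,-4.8,0,87]
    - [0.05,0.5,-6.0,0,87]

```text
time_s: 2.18
tcp_pos: [0.5428, 0.2323, 0.0594]
ee_rot: [[-0.408, -0.913, -0.0], [-0.913, 0.408, -0.0], [0.0, 0.0, -1.0]]
wrist_force: [1.0, 0.6, 0.4]
gripper_width: 0.998
gripper_force: 0.0
```

Request:
servo_tool:
  targets:
    - [0,0,-0.5,0,87]
    - [0,0,-1.0,0,87]
    - [0,0,-1.2,0,87]
    - [0,0,-1.2,0,65]
    - [0,0,-1.2,0,50]

```text
time_s: 2.6
tcp_pos: [0.5435, 0.2323, 0.0255]
ee_rot: [[-0.408, -0.913, 0.0], [-0.913, 0.408, -0.0], [-0.0, -0.0, -1.0]]
wrist_force: [0.8, -0.2, 0.5]
gripper_width: 0.915
gripper_force: 0.0
```

Request:
servo_tool:
  targets:
    - [0,0,0,0,40]
    - [0,0,0,0,40]
    - [0,0,0,0,40]
    - [0,0,0,0,40]
    - [0,0,0,0,40]

```text
time_s: 3.02
tcp_pos: [0.5434, 0.2324, 0.0259]
ee_rot: [[-0.409, -0.913, 0.001], [-0.913, 0.409, 0.001], [-0.001, -0.0, -1.0]]
wrist_force: [-1.3, 0.9, 1.5]
gripper_width: 0.567
gripper_force: 30.0
```

```bash
python3 - <<'E'
from h import *
for n in('top','side'): snap(n,n+'1')
c=load('side1');d=load('top1')
o=np.vstack([cv2.resize(x['pixels'][b:b+120,a:a+270,::-1],None,fx=2.4,fy=2.4) for x,a,b in((c,200,110),(d,200,130))])
cv2.imwrite('pics/c2.png',o); print(r.sense()['moment'])
E
```

```text
[ 0.08757738  0.34178522 -0.05671207]
```

View pics/c2.png

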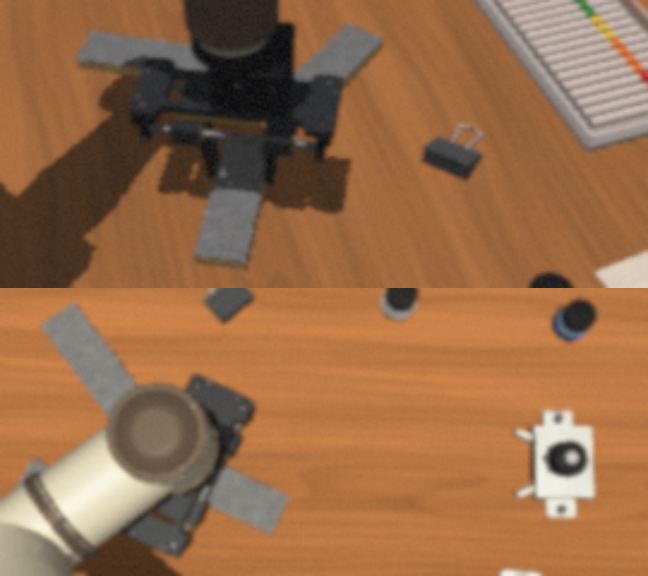

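Request:
servo_tool:
  targets:
    - [0.05,-0.8,0,0.05,40]
    - [0.1,-1.6,0,0.1,40]
    - [0.2,-2.4,0,0.15,40]
    - [0.25,-3.2,0,0.2,40]
    - [0.3,-4.0,0,0.25,40]

```text
time_s: 3.53
tcp_pos: [0.5531, 0.112, 0.0259]
ee_rot: [[-0.167, -0.986, 0.002], [-0.986, 0.167, 0.001], [-0.002, -0.002, -1.0]]
wrist_force: [-0.1, 1.8, 0.8]
gripper_width: 0.572
gripper_force: 30.0
```

Request:
servo_tool:
  targets:
    - [0.05,-0.8,0,0.05,40]
    - [0.1,-1.6,0,0.1,40]
    - [0.2,-2.4,0,0.15,40]
    - [0.3,-3.2,0,0.2,40]
    - [0.35,-3.6,0,0.205,40]

```text
time_s: 3.95
tcp_pos: [0.5634, 0.0026, 0.0259]
ee_rot: [[0.034, -0.999, 0.002], [-0.999, -0.034, 0.001], [-0.001, -0.002, -1.0]]
wrist_force: [-0.5, 1.3, 2.3]
gripper_width: 0.569
gripper_force: 30.0
```

```bash
python3 - <<'E'
from h import *
for n in('top','side'): snap(n,n+'2')
c=load('side2');d=load('top2')
o=np.vstack([cv2.resize(x['pixels'][b:b+h,a:a+200,::-1],None,fx=3,fy=3,interpolation=cv2.INTER_CUBIC) for x,a,b,h in((c,240,180,200),(d,0,0,0))[:1]])
e=cv2.resize(d['pixels'][170:240,260:460,::-1],None,fx=3,fy=3,interpolation=cv2.INTER_CUBIC)
o=cv2.resize(np.vstack([o[200*0:],e]),None,fx=.74,fy=.74)
cv2.imwrite('pics/c3.png',o); s=r.sense();print(s['tcp_pos'],np.degrees(np.arctan2(s['ee_rot'][1][1],s['ee_rot'][0][1])),s['wrist_force'],s['joints'])
E
```

```text
[0.56340372 0.002375   0.02586878] -178.18111727751617 [ 0.73348506 -3.25280642  2.82365793] [ 16.74154462  30.18210798 -22.49031491   0.07135265 -37.27219709
 -14.97943664]
```

View pics/c3.png

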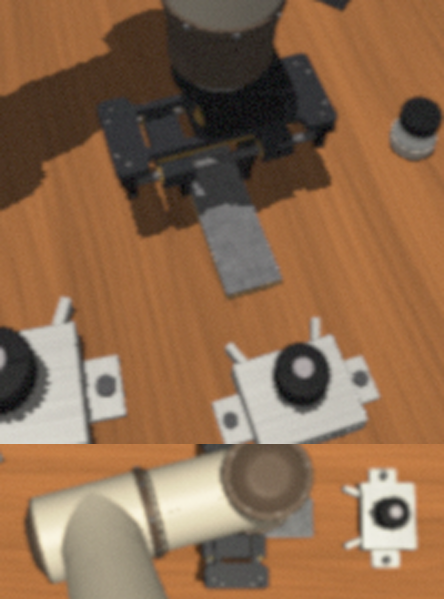

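```bash
python3 - <<'E'
from h import *
for n,(a,b,w,h) in (('side2',(320,265,60,60)),('top2',(355,180,60,50))):
    c=load(n); hsv=cv2.cvtColor(c['pixels'],cv2.COLOR_RGB2HSV)
    m=((hsv[...,1]<60)&(hsv[...,2]>75)&(hsv[...,2]<190)).astype(np.uint8); k=np.zeros_like(m);k[b:b+h,a:a+w]=m[b:b+h,a:a+w]
    nn,l,st,ce=cv2.connectedComponentsWithStats(k); i=1+st[1:,4].argmax(); print(st[i])
    v,u=np.where(l==i);P=np.array([ray(c,(x,y),.014)[:2] for x,y in zip(u,v)])*1000
    R=cv2.minAreaRect(P.astype(np.float32)); print(n,R,cv2.boxPoints(R).round(1).tolist())
th=np.radians(2.09);p=np.array([.5634,.0024])-[.5691,-.201]
print('tcp in clamp',np.array([[np.cos(th),np.sin(th)],[-np.sin(th),np.cos(th)]])@p)
E
```

```text
[329 271  37  42 975]
side2 ((564.7245483398438, -71.29096984863281), (50.68844223022461, 83.16893768310547), 2.105361223220825) [[537.9000244140625, -30.700000762939453], [540.9000244140625, -113.80000305175781], [591.5999755859375, -111.9000015258789], [588.5, -28.799999237060547]]
[355 180  46  50 700]
top2 ((553.3021240234375, -45.221839904785156), (128.37399291992188, 141.30319213867188), 85.0485610961914) [[477.3999938964844, -103.0999984741211], [618.2000122070312, -115.30000305175781], [629.2000122070312, 12.600000381469727], [488.5, 24.799999237060547]]
tcp in clamp [0.00172165 0.20347257]
```

Request:
servo_tool:
  targets:
    - [-0.02,-0.5,0,0.005,40]
    - [-0.02,-1.0,0,0.005,40]
    - [0.0,-1.5,0,0.005,40]
    - [0.02,-1.9,0,0.005,40]
    - [0.04,-2.3,0,0.005,40]

```text
time_s: 4.47
tcp_pos: [0.5648, -0.0643, 0.0259]
ee_rot: [[0.04, -0.999, 0.002], [-0.999, -0.04, 0.001], [-0.0, -0.002, -1.0]]
wrist_force: [-1.0, 4.8, 4.7]
gripper_width: 0.57
gripper_force: 30.0
```

Request:
servo_tool:
  targets:
    - [0.01,-0.2,0,0,40]
    - [0.02,-0.4,0,0,40]
    - [0.03,-0.6,0,0,40]
    - [0.03,-0.8,0,0,40]
    - [0.04,-1.0,0,0,40]

```text
time_s: 4.88
tcp_pos: [0.5659, -0.0944, 0.0259]
ee_rot: [[0.04, -0.999, 0.002], [-0.999, -0.04, 0.0], [-0.0, -0.002, -1.0]]
wrist_force: [-0.5, 4.1, 4.7]
gripper_width: 0.571
gripper_force: 30.0
```

Request:
servo_tool:
  targets:
    - [0.0,-0.1,0,0,40]
    - [0.01,-0.2,0,0,40]
    - [0.01,-0.35,0,0,40]
    - [0.01,-0.5,0,0,40]
    - [0.02,-0.6,0,0,40]

```text
time_s: 5.3
tcp_pos: [0.5664, -0.1124, 0.0259]
ee_rot: [[0.04, -0.999, 0.001], [-0.999, -0.04, 0.0], [-0.0, -0.001, -1.0]]
wrist_force: [-0.6, 5.1, 6.1]
gripper_width: 0.574
gripper_force: 30.0
```

Request:
servo_tool:
  targets:
    - [0.0,-0.05,0,0,40]
    - [0.0,-0.1,0,0,40]
    - [0.0,-0.15,0,0,40]
    - [0.0,-0.2,0,0,40]
    - [0.0,-0.2,0,0,40]

```text
time_s: 5.72
tcp_pos: [0.5665, -0.1183, 0.0259]
ee_rot: [[0.039, -0.999, 0.002], [-0.999, -0.039, 0.0], [-0.0, -0.002, -1.0]]
wrist_force: [0.2, 3.0, 5.6]
gripper_width: 0.568
gripper_force: 30.0
```

No stop reached yet; creep on until contact shows.

Request:
servo_tool:
  targets:
    - [0.0,-0.02,0,0,40]
    - [0.0,-0.04,0,0,40]
    - [0.0,-0.06,0,0,40]
    - [0.0,-0.08,0,0,40]
    - [0.0,-0.1,0,0,40]

```text
time_s: 6.13
tcp_pos: [0.5665, -0.1186, 0.0259]
ee_rot: [[0.039, -0.999, 0.002], [-0.999, -0.039, 0.003], [-0.003, -0.002, -1.0]]
wrist_force: [-1.0, 18.7, 8.4]
gripper_width: 0.569
gripper_force: 30.0
```

```bash
python3 - <<'E'
from h import *
for n in('top','side'): snap(n,n+'3')
c=load('side3');d=load('top3')
o=np.vstack([cv2.resize(x['pixels'][b:b+h,a:a+200,::-1],None,fx=4,fy=4,interpolation=cv2.INTER_CUBIC) for x,a,b,h in((c,270,250,150),)])
cv2.imwrite('pics/c4.png',o)
E
```

```text
(no output)
```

View pics/c4.png

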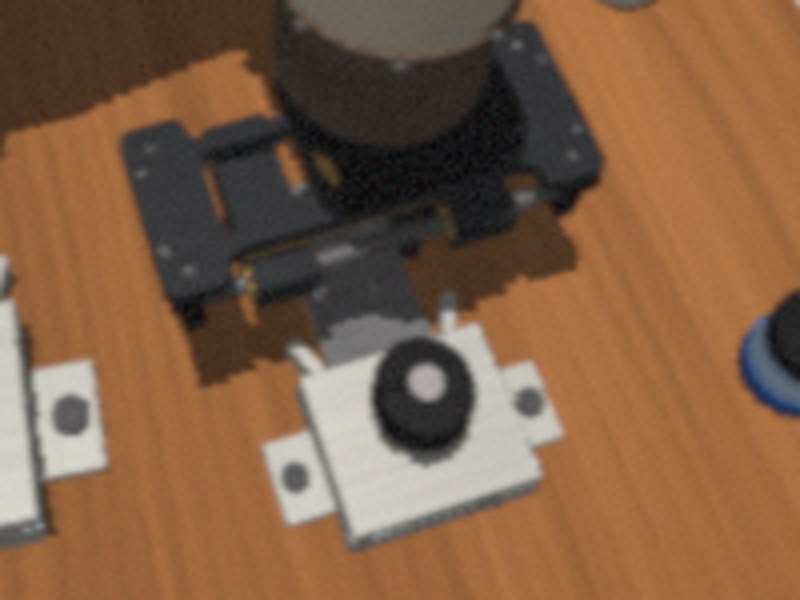

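Request:
servo_tool:
  targets:
    - [0.0,0.05,0,0,60]
    - [0.0,0.05,0,0,87]
    - [0.0,0.05,0,0,87]
    - [0.0,0.05,0,0,87]
    - [0.0,0.05,0,0,87]

```text
time_s: 6.65
tcp_pos: [0.5653, -0.1208, 0.0248]
ee_rot: [[0.038, -0.999, -0.001], [-0.999, -0.038, -0.0], [0.0, 0.001, -1.0]]
wrist_force: [1.0, 0.2, -0.2]
gripper_width: 0.86
gripper_force: 0.0
```

Request:
servo_tool:
  targets:
    - [0.0,0,0.5,0,87]
    - [0.0,0,1.3,0,87]
    - [0.0,0,2.2,0,87]
    - [0.0,0,3.1,0.1,87]
    - [0.0,0,3.5,0.2,87]

```text
time_s: 7.07
tcp_pos: [0.5673, -0.121, 0.1338]
ee_rot: [[0.241, -0.97, 0.005], [-0.97, -0.241, -0.001], [0.002, -0.005, -1.0]]
wrist_force: [0.8, -0.2, -0.3]
gripper_width: 0.996
gripper_force: 0.0
```

Request:
servo_tool:
  targets:
    - [0.0,-0.5,0,0.12,87]
    - [0.02,-1.0,0,0.24,87]
    - [0.04,-1.5,0,0.36,87]
    - [0.06,-2.0,0,0.48,87]
    - [0.08,-2.5,0,0.6,87]

```text
time_s: 7.48
tcp_pos: [0.5677, -0.1964, 0.13]
ee_rot: [[0.748, -0.664, -0.001], [-0.664, -0.748, -0.0], [-0.0, 0.0, -1.0]]
wrist_force: [0.5, -0.2, 0.3]
gripper_width: 1.001
gripper_force: 0.0
```

Request:
servo_tool:
  targets:
    - [0.0,-0.3,0,0.12,87]
    - [0.0,-0.3,0,0.24,87]
    - [0.0,-0.3,0,0.36,87]
    - [0.0,-0.3,0,0.48,87]
    - [0.0,-0.3,0,0.6,87]

```text
time_s: 7.9
tcp_pos: [0.5677, -0.205, 0.1298]
ee_rot: [[0.992, -0.127, -0.001], [-0.127, -0.992, -0.0], [-0.001, 0.0, -1.0]]
wrist_force: [0.5, 0.0, -0.3]
gripper_width: 1.002
gripper_force: 0.0
```

```bash
python3 - <<'E'
from h import *
snap('side','side4'); s=r.sense();print(s['tcp_pos'],np.degrees(np.arctan2(s['ee_rot'][1][1],s['ee_rot'][0][1])),s['joints'])
c=load('side4');cv2.imwrite('pics/c5.png',cv2.resize(c['pixels'][200:,240:440,::-1],None,fx=3,fy=3,interpolation=cv2.INTER_CUBIC))
E
```

```text
[ 0.56768066 -0.20483716  0.12984336] -97.0422282681166 [-4.48553260e+00  2.56188887e+01 -1.11299816e+01  3.21641781e-03
 -5.33050252e+01  8.74413788e+01]
```

View pics/c5.png

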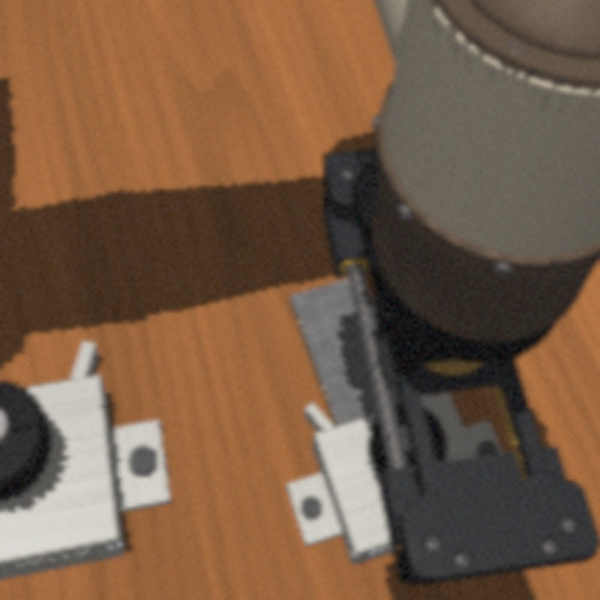

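Request:
servo_tool:
  targets:
    - [0.05,0.08,-0.5,0.1,87]
    - [0.05,0.08,-1.0,0.2,87]
    - [0.05,0.08,-1.5,0.3,87]
    - [0.05,0.08,-2.0,0.3,87]
    - [0.05,0.08,-2.5,0.3,87]

```text
time_s: 8.37
tcp_pos: [0.5693, -0.2023, 0.0544]
ee_rot: [[0.986, 0.164, -0.0], [0.164, -0.986, -0.0], [-0.0, 0.0, -1.0]]
wrist_force: [0.5, 0.0, 0.0]
gripper_width: 1.0
gripper_force: 0.0
```

Request:
servo_tool:
  targets:
    - [0,0,0,0,65]
    - [0,0,0,0,50]
    - [0,0,0,0,42]
    - [0,0,0,0,30]
    - [0,0,0,0,30]

```text
time_s: 8.78
tcp_pos: [0.5703, -0.202, 0.0564]
ee_rot: [[0.986, 0.167, 0.002], [0.167, -0.986, -0.0], [0.002, 0.001, -1.0]]
wrist_force: [-0.1, -1.4, 0.6]
gripper_width: 0.709
gripper_force: 0.0
```

Request:
servo_tool:
  targets:
    - [0,0,0,0,30]
    - [0,0,0,0,30]
    - [0,0,0,0,30]
    - [0,0,0,0,30]
    - [0,0,0,0,30]

```text
time_s: 9.2
tcp_pos: [0.5696, -0.2011, 0.0556]
ee_rot: [[0.986, 0.167, -0.0], [0.167, -0.986, 0.001], [0.0, -0.001, -1.0]]
wrist_force: [-2.2, 4.6, 3.1]
gripper_width: 0.45
gripper_force: 30.0
```

```bash
cat > st.py <<'E'
from h import *
s=r.sense();print(s['time_s'],s['tcp_pos'].round(4),'yaw',np.degrees(np.arctan2(s['ee_rot'][1][1],s['ee_rot'][0][1])).round(1),'j6',s['joints'][5].round(1),'M',np.round(s['moment'],2),'F',np.round(s['wrist_force'],1),s['gripper_width'],s['gripper_force'])
E
python3 st.py
```

```text
9.2 [ 0.5696 -0.2011  0.0556] yaw -80.4 j6 103.8 M [ 1.36  0.38 -0.07] F [-2.2  4.6  3.1] 0.44986044209691683 29.99959085136652
```

Request:
servo_tool:
  targets:
    - [0,0.02,-0.004,-0.12,30]
    - [0,0.03,-0.008,-0.24,30]
    - [0,0.03,-0.012,-0.36,30]
    - [0,0.03,-0.016,-0.48,30]
    - [0,0.03,-0.02,-0.6,30]

```text
time_s: 9.62
tcp_pos: [0.5697, -0.2005, 0.055]
ee_rot: [[0.906, -0.423, 0.0], [-0.423, -0.906, 0.0], [-0.0, -0.0, -1.0]]
wrist_force: [-0.2, 3.7, 2.4]
gripper_width: 0.454
gripper_force: 30.0
```

Request:
servo_tool:
  targets:
    - [0,0,-0.004,-0.12,30]
    - [0,0,-0.008,-0.24,30]
    - [0,0,-0.012,-0.36,30]
    - [0,0,-0.016,-0.48,30]
    - [0,0,-0.02,-0.6,30]

```text
time_s: 10.03
tcp_pos: [0.57, -0.2002, 0.0544]
ee_rot: [[0.509, -0.861, 0.001], [-0.861, -0.509, 0.001], [-0.0, -0.001, -1.0]]
wrist_force: [-0.0, 5.4, 2.0]
gripper_width: 0.454
gripper_force: 30.0
```

Request:
servo_tool:
  targets:
    - [0,0,-0.004,-0.12,30]
    - [0,0,-0.008,-0.24,30]
    - [0,0,-0.012,-0.36,30]
    - [0,0,-0.016,-0.48,30]
    - [0,0,-0.02,-0.6,30]

```text
time_s: 10.45
tcp_pos: [0.5705, -0.2, 0.0538]
ee_rot: [[-0.066, -0.998, 0.002], [-0.998, 0.066, 0.001], [-0.001, -0.002, -1.0]]
wrist_force: [1.0, 4.9, 1.6]
gripper_width: 0.449
gripper_force: 30.0
```

```bash
python3 st.py
```

```text
10.45 [ 0.5705 -0.2     0.0538] yaw 176.2 j6 0.3 M [ 1.59 -0.06  0.06] F [1.  4.9 1.6] 0.44937928236260327 29.991211015731096
```

Request:
servo_tool:
  targets:
    - [0,0,-0.004,-0.1,30]
    - [0,0,-0.006,-0.2,30]
    - [0,0,-0.009,-0.3,30]
    - [0,0,-0.012,-0.4,30]
    - [0,0,-0.015,-0.5,30]

```text
time_s: 10.87
tcp_pos: [0.571, -0.2001, 0.0534]
ee_rot: [[-0.535, -0.845, 0.003], [-0.845, 0.535, 0.0], [-0.002, -0.002, -1.0]]
wrist_force: [1.9, 4.8, 1.4]
gripper_width: 0.449
gripper_force: 30.0
```

```bash
python3 st.py
```

```text
10.8667 [ 0.571  -0.2001  0.0534] yaw 147.6 j6 -28.3 M [ 1.43 -0.41  0.07] F [1.9 4.8 1.4] 0.4492343214302325 29.99368862248957
```

Request:
servo_tool:
  targets:
    - [0,0,-0.003,-0.06,30]
    - [0,0,-0.004,-0.12,30]
    - [0,0,-0.006,-0.18,30]
    - [0,0,-0.008,-0.24,30]
    - [0,0,-0.01,-0.3,30]

```text
time_s: 11.28
tcp_pos: [0.5712, -0.2003, 0.0531]
ee_rot: [[-0.76, -0.65, 0.003], [-0.65, 0.76, 0.0], [-0.003, -0.002, -1.0]]
wrist_force: [1.8, 4.4, 1.7]
gripper_width: 0.448
gripper_force: 30.0
```

```bash
python3 st.py
```

```text
11.2833 [ 0.5712 -0.2003  0.0531] yaw 130.5 j6 -45.4 M [ 1.21 -0.5   0.07] F [1.8 4.4 1.7] 0.44780453796378594 29.997244169935584
```

Request:
servo_tool:
  targets:
    - [0,0,-0.003,-0.06,30]
    - [0,0,-0.004,-0.12,30]
    - [0,0,-0.006,-0.18,30]
    - [0,0,-0.008,-0.24,30]
    - [0,0,-0.01,-0.3,30]

```text
time_s: 11.7
tcp_pos: [0.5713, -0.2005, 0.0528]
ee_rot: [[-0.918, -0.397, 0.004], [-0.397, 0.918, -0.0], [-0.003, -0.002, -1.0]]
wrist_force: [1.9, 2.4, 0.1]
gripper_width: 0.451
gripper_force: 30.0
```

```bash
python3 st.py
```

```text
11.7 [ 0.5713 -0.2005  0.0528] yaw 113.4 j6 -62.6 M [ 0.96 -0.61  0.1 ] F [1.9 2.4 0.1] 0.4511375485581138 29.997271550819278
```

Request:
servo_tool:
  targets:
    - [0,0,-0.002,-0.05,30]
    - [0,0,-0.003,-0.1,30]
    - [0,0,-0.004,-0.15,30]
    - [0,0,-0.006,-0.2,30]
    - [0,0,-0.008,-0.25,30]

```text
time_s: 12.12
tcp_pos: [0.5681, -0.2012, 0.0526]
ee_rot: [[-0.987, -0.161, -0.004], [-0.161, 0.987, -0.001], [0.004, -0.0, -1.0]]
wrist_force: [-4.5, 1.7, 5.1]
gripper_width: 0.453
gripper_force: 30.0
```

```bash
python3 st.py
```

```text
12.1167 [ 0.5681 -0.2012  0.0526] yaw 99.2 j6 -76.7 M [0.45 1.11 0.63] F [-4.5  1.7  5.1] 0.45275018260333805 29.996942365542054
```

Request:
servo_tool:
  targets:
    - [0,0,0,-0.03,30]
    - [0,0,0,-0.06,30]
    - [0,0,0,-0.06,30]
    - [0,0,0,-0.06,30]
    - [0,0,0,-0.06,30]

```text
time_s: 12.53
tcp_pos: [0.5683, -0.2011, 0.0526]
ee_rot: [[-0.995, -0.102, -0.003], [-0.102, 0.995, -0.0], [0.003, 0.0, -1.0]]
wrist_force: [-4.0, 1.3, 5.2]
gripper_width: 0.447
gripper_force: 30.0
```

```bash
python3 st.py
```

```text
12.5333 [ 0.5683 -0.2011  0.0526] yaw 95.8 j6 -80.1 M [0.51 1.2  0.38] F [-4.   1.3  5.2] 0.44734708523118927 30.000065742060542
```

Request:
servo_tool:
  targets:
    - [0,0,0.004,0.1,30]
    - [0,0,0.008,0.2,30]
    - [0,0,0.012,0.3,30]
    - [0,0,0.015,0.4,30]
    - [0,0,0.018,0.55,30]

```text
time_s: 12.95
tcp_pos: [0.5687, -0.2021, 0.0531]
ee_rot: [[-0.808, -0.589, -0.002], [-0.589, 0.808, -0.001], [0.002, 0.0, -1.0]]
wrist_force: [-2.9, -3.2, 4.1]
gripper_width: 0.451
gripper_force: 30.0
```

Request:
servo_tool:
  targets:
    - [0,0,0.004,0.1,30]
    - [0,0,0.008,0.2,30]
    - [0,0,0.012,0.3,30]
    - [0,0,0.015,0.4,30]
    - [0,0,0.018,0.55,30]

```text
time_s: 13.37
tcp_pos: [0.5696, -0.2028, 0.0536]
ee_rot: [[-0.404, -0.915, 0.0], [-0.915, 0.404, -0.002], [0.002, -0.001, -1.0]]
wrist_force: [-0.2, -5.9, 0.9]
gripper_width: 0.449
gripper_force: 30.0
```

Request:
servo_tool:
  targets:
    - [0,0,0.004,0.12,30]
    - [0,0,0.008,0.24,30]
    - [0,0,0.012,0.36,30]
    - [0,0,0.014,0.43,30]
    - [0,0,0.016,0.49,30]

```text
time_s: 13.78
tcp_pos: [0.5707, -0.203, 0.0542]
ee_rot: [[0.072, -0.997, 0.003], [-0.997, -0.072, -0.002], [0.003, -0.002, -1.0]]
wrist_force: [0.9, -5.6, 0.3]
gripper_width: 0.449
gripper_force: 30.0
```

Request:
servo_tool:
  targets:
    - [0,0,0,0,30]
    - [0,0,0,0,30]
    - [0,0,0,0,30]
    - [0,0,0,0,30]
    - [0,0,0,0,30]

```text
time_s: 14.2
tcp_pos: [0.5707, -0.203, 0.0542]
ee_rot: [[0.07, -0.998, 0.002], [-0.998, -0.07, -0.002], [0.003, -0.002, -1.0]]
wrist_force: [-0.5, -5.9, -1.3]
gripper_width: 0.447
gripper_force: 30.0
```

```bash
python3 st.py; python3 - <<'E'
from h import *
c=snap('side','side5');cv2.imwrite('pics/c6.png',cv2.resize(c['pixels'][200:,240:440,::-1],None,fx=3,fy=3,interpolation=cv2.INTER_CUBIC))
E
```

```text
14.2 [ 0.5707 -0.203   0.0542] yaw -176.0 j6 8.1 M [-1.77  0.02  0.11] F [-0.5 -5.9 -1.3] 0.44675782818730225 30.000354442745447
```

View pics/c6.png

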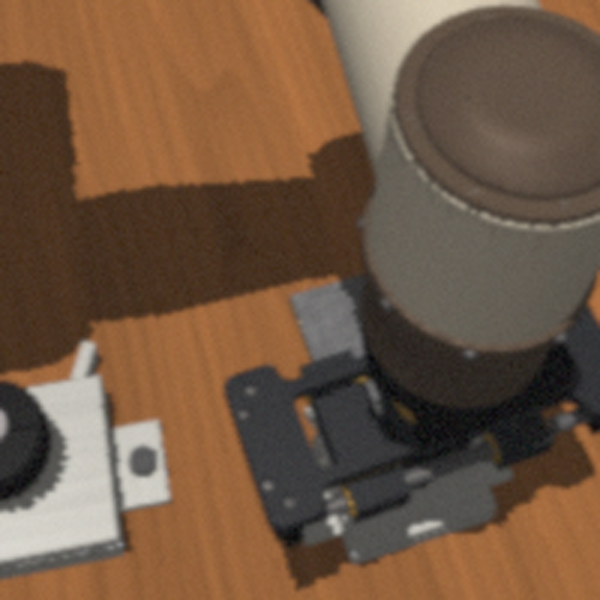

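```bash
python3 -c "
from station import r
print(r.finish_job())"
```

```text
the job is handed in; nothing more can be done
None
```

I handed the job in with the block home against the slot's closed end, and the cap bottomed out, backed off about 1.54 rad and still held at 30 N; the jars and clip were not touched. The hand-in returned no verdict.

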